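# Seat the pressure plate in the contact-printing frame

### The arm

A 7-joint arm with a two-finger parallel gripper is mounted at the origin on the work surface. World frame = base frame: x ahead of the robot, y to its left, z up, the work surface at z = 0. Lengths are in m, angles in rad, forces in N, time in s.
With the tool pointing down it reaches from about 0.425 to 0.825 m from the base axis. Payload 3.6 kg.
Tool frame: the origin (TCP) lies at the very end of the fingers, on their centre line; the grasp point (between the pads) lies 19 mm behind it; z points along the fingers, y is the direction in which the jaws open and shut (so a half turn about z gives the same grasp; the last joint's range is limited). The gripper opens to 93 mm and grips with 3 to 60 N. Pads are 15 mm wide; open, the fingers measure 128 mm over their backs; the gripper's body (75 mm by 188 mm) begins 65 mm behind the grasp point.
Start: joints at [1.143, 0.615, -0.013, 1.423, 0.008, 1.103, -0.04], TCP at [0.254, -0.598, 0.219] pointing down, gripper open.
Joint ranges: [-3.12, 3.12], [-0.3, 2.06], [-1.34, 1.32], [0.26, 2.42], [-1.36, 4.5], [0.01, 1.98], [-2.84, 2.84]. Speed limits (rad/s): [2.79, 2.79, 3.14, 3.14, 3.14, 3.14, 3.14].

### API

Orientations are given as a unit quaternion [x, y, z, w].
In Python, from workcell import state, get_image, camera_model, hand_in, look_for, mark_of gives the robot as it stands.
- The arm moves only by the shell command python3 -m jog 'ROWS' [OPENING] [FORCE]. ROWS is JSON, one flat list of numbers, 6 for each row, row after row: the shift along the tool's x, y, z in m, then the turn, a rotation vector about the tool's x, y, z in rad. In form: [tx, ty, tz, wx, wy, wz, tx, ty, tz, wx, wy, wz, ...]. A call has 1 to 5 rows; each row shifts and turns the pose as measured when the row begins, along the tool's axes as they then stand; what a row does not reach is not made up. A row lasts 1/10 s, in which the tool goes at most 50 mm and 8.59 degrees, less where a joint would pass 70% of its speed; a pose out of reach is approached as far as the arm can. A call with a gripper value outside its range is refused whole. OPENING is the opening, from -1 (shut) to 1 (fully open), so that 0 is half open, set as the call begins (- or left out, the last holds). The fingers move at their own pace and stop on an object; FORCE is the grip in N (left out, the last holds). Time passes only in rows, so rows that do not move let the fingers close. It gives the time, the measured TCP pose, the force and the opening at its end, in the units of the state.
- state(): the state, without advancing time (a new reading comes with each control period).
- get_image(name): name is "scene" or "top" or "wrist"; returns the picture (480x640x3 uint8, blue, green, red); there is no depth.
- camera_model(name): a dict with "vfov" (degrees; the focal length in pixels is half the picture's height over the tangent of half this angle, whatever the lens; pixels are square), "cx", "cy" (the principal point, pixels), "distortion" ([k1, k2, p1, p2, k3] as OpenCV has them; the pictures are not rectified), "camera_from_world" (4x4, takes a point from world to camera coordinates); the wrist camera has in their place "hand_eye" (4x4, takes a point from camera to tool coordinates, whose origin is the TCP and whose axes are the flange's). Camera axes: x right, y down, z forward; pixel columns grow to the right and rows downward; lengths in m; the calibration is good to about 2 mm. A picture is of the moment at which its call begins: read the wrist's pose just before it. camera_model takes no time and is no camera call.
- hand_in(): hands the job in, once; it reports no verdict.
Trained networks look in the newest picture that a camera, given by its name, has taken for a name from the list of things; names that differ only in an ending like _2 or _b are one class to them, and where a whole thing is asked for, a point or a joint stands for the part that bears it (a point fixed in the world has none). Each returns a list of dicts, best first, with "conf" (0 to 1); they miss things now and then, are a little off and sometimes report something else, mostly with a low value. They report only what shows in the picture. A call takes as long as a camera call.
- look_for(camera, target): "point" ([column, row] in pixels, amid what is visible of it).
- mark_of(camera, target): "point" ([column, row] in pixels: a listed point, or the origin of a listed thing).
The state is a dict: "time": time; "q": joint angles; "qvel": joint speeds; "effort": joint torques, N m; "tcp_pos": TCP position; "tcp_rot": TCP orientation; "contact_force": force on the tool from outside, world axes, zero at the start; "wrist_torque": the same for the moment, N m; "grip_width": finger opening in m.
Only numpy, scipy, OpenCV 4.12 (cv2) and the standard library are available. Lean on these libraries where they do the work, as an engineer would, in place of code of your own. Each camera call takes 0.05 s, during which the arm holds its last target.

### The job

Close the contact-printing frame: set the blue metal pressure plate down flat on the white near ledge of the frame, beside the raised wooden fence, and slide it along the fence, away from you, pressing lightly on its sprung red handle, until it drops fully into the pocket over the yellow-green sheet; then swing the brass clip all the way round over the plate and let go. The carrier holding the pocket may be clamped anywhere along the frame, so feel for the drop, and never push the plate against the frame with more than 20 N, or the glass underneath will crack. Do not shift or tip the bottles, glassware, brush or pen.

Things in the scene. Friction and masses are not known exactly. Their poses are not given: they have to be found in the camera images.
- frame: wooden contact-printing frame fixed to the table, 240 mm (x) by 143 mm (y); origin on the table surface; x along the fence in the sliding direction, away from the robot, y towards the fence, z up. Between a fence (+y) and a lower rail (-y: y=-78 to -58 mm, top z=20 mm) lies a grey, white-topped carrier, 176 mm long, that does not move when pushed gently
- fence (a point): point on the inner face of the frame's fence, mid-way along, at the fence's top edge: frame y=+45 mm, z=25 mm. The fence is straight, runs the frame's whole length along x and stands 7 mm above the ledge; axes as the frame
- ledge (a point): set-down point on the carrier's white near ledge: frame x=-60 mm, y=0, z=18 mm (the ledge's top face). The flat ledge is 88 mm long. A plate centred here always rests on the ledge and does not reach the pocket yet; its edge is then at the fence. Bring it down some 5 mm off (towards -y), then move it to the fence. Axes as the frame
- pocket_mid (a point): middle of the range where the pocket can lie, at its floor: frame x=+36.5 mm, y=0, z=13 mm. The true pocket centre is up to 20 mm nearer or farther along x (not measured: feel or see it). The pocket is 73 mm long (x), 5 mm deep, and from y=-48 to +45 mm, so the fence is one of its walls; its floor is a yellow-green sheet on glass. Axes as the frame
- plate: the loose blue-painted metal pressure plate, 70 mm (x) by 90 mm (y) by 8 mm, 0.13 to 0.22 kg with its handle; origin at the centre of its underside, z up. It goes in with its x along the frame's x; half a turn makes no difference. It fits the pocket with 1.5 mm to spare at either end and 3 mm in all across; seated, its underside is 13 mm and its top 21 mm above the table
- plate_mid (a point): centre of the pressure plate itself, half-way through its thickness, 4 mm above its underside; axes as the plate
- handle_mid (a point): centre of the sprung red handle bar over the plate's centre, 16 (x) by 30 (y) by 30 mm tall, to be gripped across x. Free, it is 26 to 56 mm above the plate's underside (centre 41). Pushed down it sinks up to 10 mm, with 1.2 N at first plus 0.6 N per mm, then stops hard; lifted, it carries the plate at once. Held at a height with 7.5 mm of sink, the plate's 5 mm drop is felt as 3 N less push
- clip (a joint): brass turn clip on the frame's lower rail, rad: 0 lies along the rail towards the robot (frame -x), 1.57 points across the plate (frame +y); turns clockwise seen from above, stiff (0.05 N m), stays where left. Underside z=22.5, top 26.5 mm, 14 mm wide, reaching 40 mm from the pivot: passes 1.5 mm over a seated plate, is blocked by one that is not seated
- clip_pivot (a point): pivot of the clip, at frame x=+36.5 mm, y=-68 mm, on the clip's underside (z=22.5 mm); axes as the frame
- clip_tab (a point): grip point on the clip's black round upright post, 10 mm across, standing 30 mm from the pivot, from 26.5 to 60.5 mm above the table; this point is 48.5 mm above the table. It turns with the clip
- amber_jar: amber glass jar with white cap, 52 mm across, 85 mm tall; origin at centre of underside; leave alone
- brown_jar: amber glass jar with black cap, 50 mm across, 85 mm tall; origin at centre of underside; leave alone
- black_bottle: black plastic bottle with white cap, 66 mm across, 190 mm tall; origin at centre of underside; leave alone
- bowl: clear glass bowl, 90 mm across, 40 mm tall; origin at centre of underside; leave alone
- dish: shallow clear glass dish, 84 mm across, 14 mm tall; origin at centre of underside; leave alone
- brush: paint brush, 200 mm long, lying flat; origin under it; leave alone
- pen: purple pen, 130 mm long, 10 mm thick, lying flat; origin under its middle; leave alone

How it is judged:
On the way, in this order (a step that is already met when the one before it is completed fails the run):
1. the plate rests flat on the near ledge, pressing on it, not yet in the pocket (z of plate_mid in the frame of frame between 0.0205 and 0.0245 m and angle between plate_mid's own z axis and vertical below 0.06 rad and x of plate_mid in the frame of frame between -0.1 and 0 m and y of plate_mid in the frame of frame between -0.03 and 0.03 m and contact force between plate and frame above 0.5 N), for 0.15 s.
2. the plate has dropped into the pocket, flat, with the clip still open (z of plate_mid in the frame of frame between 0.0145 and 0.0185 m and angle between plate_mid's own z axis and vertical below 0.03 rad and x of plate_mid in the frame of frame between 0.012 and 0.061 m and y of plate_mid in the frame of frame between -0.006 and 0.003 m and value of joint clip below 0.6 rad), for 0.2 s.
3. the clip is swung over the plate (value of joint clip above 1.4 rad), for 0.2 s.
At the end, for the whole second after the job is handed in: the plate lies flat in the pocket (centre within 1.5 mm above its seated height, tilt under 0.03 rad, beside the fence), at rest; the clip is turned over it to at least 1.4 rad; everything is released (z of plate_mid in the frame of frame between 0.0145 and 0.0185 m and angle between plate_mid's own z axis and vertical below 0.03 rad and x of plate_mid in the frame of frame between 0.012 and 0.061 m and y of plate_mid in the frame of frame between -0.006 and 0.003 m and value of joint clip above 1.4 rad and linear speed of plate below 0.01 m/s and contact force between the fingers and anything else below 0.1 N); the robot touches nothing.
It fails at once if the plate is pushed against the printing frame with more than 20 N (the glass cracks) (contact force between plate and frame above 20 N).
It fails at once if a jar, bottle, bowl, dish, brush or pen is shifted by more than 30 mm (distance of any of amber_jar, brown_jar, black_bottle, bowl, dish, brush, pen from where it was at the start of the episode above 0.03 m).
It fails at once if a jar, bottle, bowl or dish is tipped (angle between any of amber_jar, brown_jar, black_bottle, bowl, dish's own z axis and vertical above 0.35 rad).
It also fails if it takes over 62 s, if anything falls off the work surface, if the arm or the gripper's body presses on something with over 40 N, if the wrist force passes 120 N, or if a joint passes its speed limit or range.

## Working session

There is one attempt and no reset: what is moved stays moved. The work goes in short steps, Python scripts to look and compute and a shell command to move; the robot and the scene stay as the last step left them, time stands still between calls to the robot, and variables do not carry over. Pictures are saved under pics/ and viewed, and the job is handed in when it is done.

```bash
ls; mkdir -p pics
cat > h.py <<'E'
import numpy as np,cv2
from workcell import *
from scipy.spatial.transform import Rotation as R
def cam(name):
    m=camera_model(name); f=240/np.tan(np.radians(m['vfov'])/2)
    K=np.array([[f,0,m['cx']],[0,f,m['cy']],[0,0,1]]); return m,K,np.array(m['distortion'],float)
def T_cw(name,s=None):
    m,K,d=cam(name)
    if 'camera_from_world' in m: return np.array(m['camera_from_world'])
    T=np.eye(4);T[:3,:3]=R.from_quat(s['tcp_rot']).as_matrix();T[:3,3]=s['tcp_pos']
    return np.linalg.inv(T@np.array(m['hand_eye']))
def ray_z(name,px,z,s=None):
    m,K,d=cam(name);T=T_cw(name,s)
    u=cv2.undistortPoints(np.array([[px]],float),K,d)[0,0]
    W=np.linalg.inv(T); o=W[:3,3]; r=W[:3,:3]@np.array([u[0],u[1],1])
    return o+r*(z-o[2])/r[2]
def proj(name,P,s=None):
    m,K,d=cam(name);T=T_cw(name,s)
    return cv2.projectPoints(np.atleast_2d(P).astype(float),cv2.Rodrigues(T[:3,:3])[0],T[:3,3],K,d)[0][:,0]
E
python3 - <<'E'
from h import *
s=state();print(s)
for n in('scene','top','wrist'):
    cv2.imwrite(f'pics/{n}0.png',get_image(n)); print(n,camera_model(n))
for t in('plate','handle_mid','frame','fence','ledge','pocket_mid','clip_pivot','clip_tab'):
    for n in('top','scene'):
        r=mark_of(n,t); print(t,n,r[:2])
E
```

```text
pics
{'time': 0.0, 'q': array([ 1.14250126,  0.61589754, -0.01261042,  1.42492214,  0.00809465,
        1.10336207, -0.0404191 ]), 'qvel': array([ 0.00121381, -0.00176585, -0.0020714 , -0.00307142, -0.00097922,
        0.0012683 ,  0.0011215 ]), 'effort': array([-1.08497035e-03, -4.58929002e+01,  2.08909730e-01, -1.65743154e+01,
       -6.10868633e-02,  2.03030632e-02,  2.10488511e-04]), 'tcp_pos': array([ 0.2538917 , -0.59749948,  0.21748755]), 'tcp_rot': array([ 9.79883058e-01,  1.99568487e-01, -2.70396665e-04, -1.24038221e-03]), 'contact_force': array([-0.41850002,  0.53703581, -0.37513408]), 'wrist_torque': array([-0.01998798, -0.00717259,  0.00107965]), 'grip_width': 0.09298533138946942}
scene {'vfov': 50.44438757238321, 'cx': 327.26155028620934, 'cy': 244.06370459358254, 'distortion': array([0.02284352, 0.        , 0.        , 0.        , 0.        ]), 'camera_from_world': array([[ 0.82259156,  0.5681091 , -0.02439596, -0.47136985],
       [ 0.27360755, -0.43304975, -0.8588404 , -0.07929668],
       [-0.49847972,  0.69979994, -0.51166201,  1.37370989],
       [ 0.        ,  0. 
[... 1605 characters left out ...]
7.8], 'conf': 0.75}]
fence top [{'point': [356.7, 225.8], 'conf': 0.92}]
fence scene [{'point': [312.4, 284.5], 'conf': 0.57}]
ledge top [{'point': [475.2, 312.3], 'conf': 0.7}, {'point': [356.7, 226.2], 'conf': 0.62}]
ledge scene [{'point': [276.7, 295.5], 'conf': 0.97}]
pocket_mid top [{'point': [372.9, 208.4], 'conf': 0.93}, {'point': [404.6, 215.6], 'conf': 0.74}]
pocket_mid scene [{'point': [314.4, 310.1], 'conf': 0.66}]
clip_pivot top []
clip_pivot scene [{'point': [297.3, 325.3], 'conf': 0.75}, {'point': [281.8, 309.8], 'conf': 0.34}]
clip_tab top [{'point': [401.7, 218.2], 'conf': 0.42}]
clip_tab scene [{'point': [282.5, 309.8], 'conf': 0.65}, {'point': [326.1, 203.8], 'conf': 0.56}]
```

View pics/top0.png

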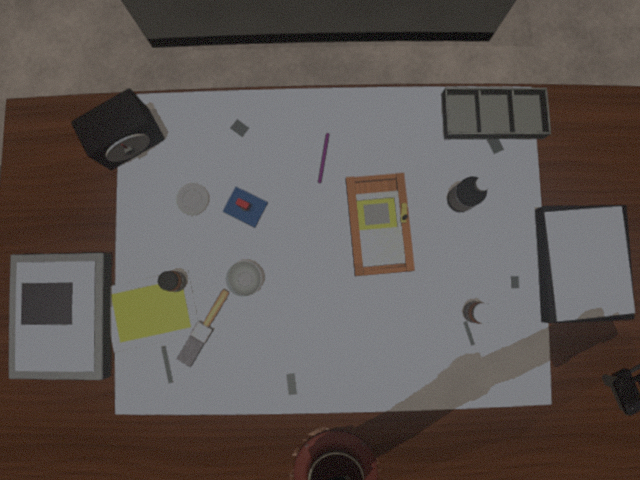

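View pics/scene0.png

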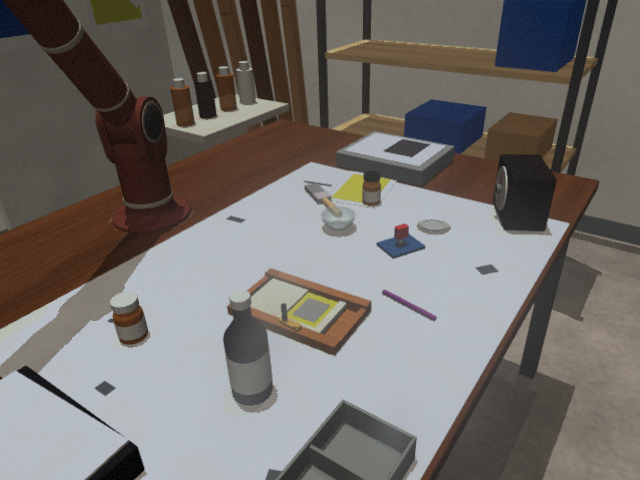

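Run:
```python
import cv2
a=cv2.imread('pics/top0.png')
cv2.imwrite('pics/top0c.png',cv2.resize(a[150:310,200:440],None,fx=3.3,fy=3.3,interpolation=cv2.INTER_CUBIC)[:600,:800])
```

```text
(no output)
```

View pics/top0c.png

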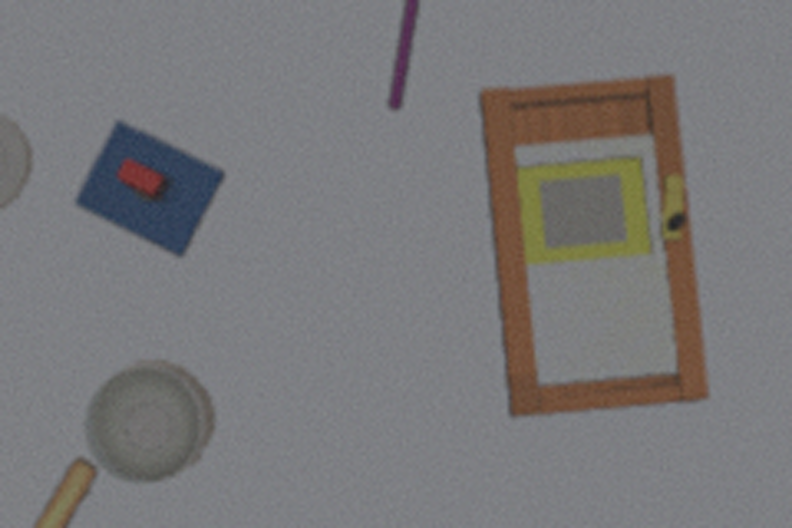

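The pictures show the plate at top-view (245,207), yawed about -27°, and the frame at about (380,225), yawed about +5°, with the fence on its left. The clip lies along the lower rail, with its post at about (405,215). The handle is red at (243,204).

Run:
```python
from h import *
c=lambda p:(np.array(p)/3.3+[200,150])
fr=[ray_z('top',c(p),z) for p,z in(((483,92),.025),((673,76),.02),((707,397),.02),((513,415),.025))]
print('frame',np.round(fr,4)); 
pl=[ray_z('top',c(p),.008) for p in((118,122),(223,172),(183,256),(77,201))]
print('plate',np.round(pl,4),np.mean(pl,0))
d=np.array(pl[0])-pl[3]+pl[1]-pl[2];print('yaw',np.degrees(np.arctan2(d[1],d[0])))
d=np.array(fr[0])-fr[3];print('fyaw',np.degrees(np.arctan2(d[1],d[0])))
d=np.array(fr[1])-fr[2];print('fyaw',np.degrees(np.arctan2(d[1],d[0])))
print('fence',ray_z('top',[356.7,225.8],.025), 'frame', ray_z('top',[375,225.6],0),'pm',ray_z('top',[372.9,208.4],.013))
print('plate mark',ray_z('top',[248.5,208.9],0),'h',ray_z('top',[245.4,202.4],.041),'sc',ray_z('scene',[400.6,247.8],0),ray_z('scene',[403.2,232.9],.041))
print('ledge sc',ray_z('scene',[276.7,295.5],.018),'pm',ray_z('scene',[314.4,310.1],.013),ray_z('scene',[312.4,284.5],.025),'pivot',ray_z('scene',[297.3,325.3],.0225),'tab',ray_z('scene',[282.5,309.8],.0485),ray_z('top',[401.7,218.2],.0485))
for n in('black_bottle','amber_jar','brown_jar','bowl','dish'):
    r=mark_of('top',n); print(n,r and (r[0]['conf'],ray_z('top',r[0]['point'],0)))
```

```text
frame [[ 0.6974 -0.0424  0.025 ]
 [ 0.708  -0.1833  0.02  ]
 [ 0.4711 -0.1989  0.02  ]
 [ 0.4612 -0.0577  0.025 ]]
plate [[0.6846 0.2278 0.008 ]
 [0.6452 0.15   0.008 ]
 [0.5833 0.1801 0.008 ]
 [0.626  0.2584 0.008 ]] [0.63476033 0.20406625 0.008     ]
yaw -26.731362043252336
fyaw 3.6995851837617963
fyaw 3.7694074573291485
fence [ 0.58022455 -0.0639862   0.025     ] frame [ 0.58305968 -0.11058902  0.        ] pm [ 0.62347065 -0.10541272  0.013     ]
plate mark [0.63083952 0.1977889  0.        ] h [0.63975507 0.19960646 0.041     ] sc [0.64225777 0.20244639 0.        ] [0.64628104 0.20321267 0.041     ]
ledge sc [ 0.53305836 -0.11869077  0.018     ] pm [ 0.61977955 -0.11068818  0.013     ] [ 0.57686944 -0.05751906  0.025     ] pivot [ 0.62698886 -0.17320226  0.0225    ] tab [ 0.59805198 -0.17736474  0.0485    ] [ 0.59304818 -0.16870138  0.0485    ]
black_bottle (0.61, array([ 0.64413328, -0.32506513,  0.        ]))
amber_jar (0.83, array([ 0.36744682, -0.34358254,  0.        ]))
brown_jar (0.62, array([0.47011658, 0.37918481, 0.        ]))
bowl (0.62, array([0.45858199, 0.20664154, 0.        ]))
dish (0.66, array([0.66021507, 0.33939494, 0.        ]))
```

```bash
cat >> h.py <<'E'
def go(p=None,yaw=None):
    """tool-frame shift to world p, and wz for tool-y yaw (rad)"""
    s=state();M=R.from_quat(s['tcp_rot']).as_matrix()
    y=np.arctan2(M[1,1],M[0,1])
    tilt=np.arctan2(np.hypot(M[0,2],M[1,2]),-M[2,2])
    # correction rotvec to straight down at yaw
    yw=y if yaw is None else yaw
    Y=np.array([np.cos(yw),np.sin(yw),0]);Z=np.array([0,0,-1.]);X=np.cross(Y,Z)
    G=np.stack([X,Y,Z],1)
    rv=R.from_matrix(M.T@G).as_rotvec()
    print('t',round(s['time'],2),'tcp',np.round(s['tcp_pos'],4),'yaw',round(np.degrees(y),2),'tilt',round(tilt,4),'F',np.round(s['contact_force'],2),'w',round(s['grip_width'],4))
    if p is not None: print('shift tool',np.round(M.T@(np.array(p)-s['tcp_pos']),4))
    print('rot tool',np.round(rv,4))
E
python3 -c "
from h import *
go([.637,.203,.2],np.radians(-26.7))"
python3 -m jog '[0.02,0.04,0,0,0,0]' | tail -5
python3 -c "
from h import *
go([.637,.203,.2],np.radians(-26.7))"
```

```text
t 1.2 tcp [ 0.2542 -0.5982  0.2186] yaw -66.97 tilt 0.0001 F [ 0.35 -0.64  0.48] w 0.0931
shift tool [ 0.6656 -0.5876  0.0187]
rot tool [-0.000e+00 -1.000e-04 -7.029e-01]
time: 1.3
tcp_pos: [0.2813, -0.6241, 0.2175]
tcp_rot: [0.98, 0.197, -0.003, -0.005]
contact_force: [-0.0, -1.7, 0.3]
grip_width: 0.0929
t 1.3 tcp [ 0.2813 -0.6241  0.2175] yaw -67.33 tilt 0.0113 F [-0.01 -1.68  0.29] w 0.0929
shift tool [ 0.6471 -0.6259  0.0208]
rot tool [-0.0115  0.001  -0.7091]
```

```bash
python3 -m jog '[0.036,-0.034,0,0,0,0,0.036,-0.034,0,0,0,0,0.036,-0.034,0,0,0,0,0.036,-0.034,0,0,0,0,0.036,-0.034,0,0,0,0]' |head -2
python3 -m jog '[0.036,-0.034,0,0,0,0,0.036,-0.034,0,0,0,0,0.036,-0.034,0,0,0,0,0.036,-0.034,0,0,0,0,0.036,-0.034,0,0,0,0]' |head -2
python3 -m jog '[0.036,-0.034,0,0,0,0,0.036,-0.034,0,0,0,0,0.036,-0.034,0,0,0,0,0.036,-0.034,0,0,0,0,0.036,-0.034,0,0,0,0]' |head -2
python3 -c "
from h import *
go([.637,.203,.2],np.radians(-26.7))"
```

```text
time: 1.8
tcp_pos: [0.3867, -0.4064, 0.2061]
time: 2.3
tcp_pos: [0.4906, -0.1791, 0.2078]
time: 2.8
tcp_pos: [0.5949, 0.0483, 0.2099]
t 2.8 tcp [0.5949 0.0483 0.2099] yaw -68.11 tilt 0.0047 F [ 1.57 -0.88  0.32] w 0.0931
shift tool [ 0.0968 -0.1278  0.0103]
rot tool [-0.0048  0.     -0.7228]
```

```bash
python3 -m jog '[0.03,-0.04,0,0,0,0,0.03,-0.04,0,0,0,0,0.03,-0.04,0,0,0,0,0,0,0,0,0,-0.145,0,0,0,0,0,-0.145]' |head -2
python3 -m jog '[0,0,0,0,0,-0.145,0,0,0,0,0,-0.145,0,0,0,0,0,-0.145,0,0,0,0,0,0]' |head -2
python3 - <<'E'
from h import *
go([.637,.203,.2],np.radians(-26.7))
s=state();cv2.imwrite('pics/w1.png',get_image('wrist'))
for t in('plate','handle_mid','plate_mid'):
    for r in mark_of('wrist',t)[:2]: print(t,r,ray_z('wrist',r['point'],{'plate':0,'handle_mid':.041,'plate_mid':.004}[t],s))
E
```

```text
time: 3.3
tcp_pos: [0.6336, 0.2064, 0.2097]
time: 3.7
tcp_pos: [0.633, 0.2095, 0.209]
t 3.7 tcp [0.633  0.2095 0.209 ] yaw -25.16 tilt 0.0108 F [0.3  0.4  0.45] w 0.0929
shift tool [-0.0043  0.0064  0.0089]
rot tool [-0.0064 -0.0087  0.0269]
handle_mid {'point': [327.5, 223.8], 'conf': 0.93} [0.64115573 0.20667424 0.041     ]
plate_mid {'point': [323.3, 218.8], 'conf': 0.73} [0.63706167 0.20631111 0.004     ]
```

View pics/w1.png

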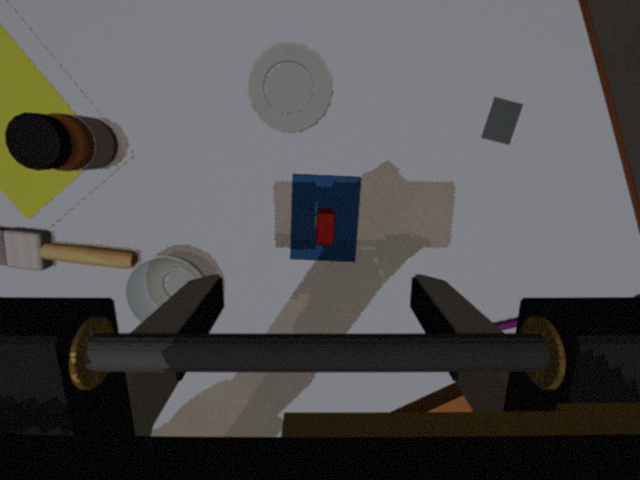

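The wrist view shows the plate with corners at about (292,174), (361,177), (356,262) and (290,259). The red handle is at (326,227), nearly aligned with the jaws.

Run:
```python
from h import *
s=state()
a=cv2.imread('pics/w1.png').astype(int)
b,g,r=a[...,0],a[...,1],a[...,2]
red=((r>100)&(g<60)&(b<70)).astype(np.uint8); blue=((b>60)&(r<70)&(b>r+25)).astype(np.uint8)
for n,m in(('red',red),('blue',blue|red)):
    m=cv2.morphologyEx(m,cv2.MORPH_OPEN,np.ones((3,3)))
    cs=sorted(cv2.findContours(m,0,2)[0],key=cv2.contourArea)
    c=cs[-1]; q=cv2.boxPoints(cv2.minAreaRect(c)); print(n,cv2.contourArea(c),np.round(q,1))
    P=np.array([ray_z('wrist',p,.008 if n=='blue' else .056,s) for p in q]); print(np.round(P,4),P.mean(0))
    for i in range(4):
        d=P[(i+1)%4]-P[i]; print(np.linalg.norm(d),np.degrees(np.arctan2(d[1],d[0])))
```

```text
Traceback (most recent call last):
IndexError: list index out of range
```

Run:
```python
from h import *
s=state()
a=cv2.imread('pics/w1.png').astype(int)
print(a[230,326],a[190,330],a[240,300],a[250,340],a[150,330])
b,g,r=a[...,0],a[...,1],a[...,2]
red=((r>90)&(g<r*.5)&(b<r*.5)).astype(np.uint8); blue=((b>1.5*r)).astype(np.uint8)
for n,m in(('red',red),('blue',blue|red)):
    m[:150]=0;m[275:]=0;m[:,:270]=0;m[:,380:]=0
    m=cv2.morphologyEx(m,cv2.MORPH_OPEN,np.ones((3,3)))
    c=max(cv2.findContours(m,0,2)[0],key=cv2.contourArea); q=cv2.boxPoints(cv2.minAreaRect(c)); print(n,cv2.contourArea(c),np.round(q,1).tolist())
    P=np.array([ray_z('wrist',p,.008 if n=='blue' else .056,s) for p in q]); print(np.round(P,4).tolist(),P.mean(0))
    for i in range(4):
        d=P[(i+1)%4]-P[i]; print(np.linalg.norm(d),np.degrees(np.arctan2(d[1],d[0])))
```

```text
[14 12 83] [52 35 19] [43 27 15] [38 24  8] [135 129 127]Traceback (most recent call last):
  File "<stdin>", line 10, in <module>
ValueError: max() iterable argument is empty
```

```bash
cat > seg.py <<'E'
from h import *
def seg(f,s,box,zb=.008,zr=.056):
    a=cv2.GaussianBlur(cv2.imread(f),(3,3),0).astype(int)
    b,g,r=a[...,0],a[...,1],a[...,2]
    red=((r>45)&(g<r*.5)&(b<r*.5)).astype(np.uint8); blue=((b>1.5*r)&(b>22)).astype(np.uint8)
    for n,m in(('red',red),('blue',blue|red)):
        k=np.zeros_like(m);x0,y0,x1,y1=box;k[y0:y1,x0:x1]=1;m=m*k
        m=cv2.morphologyEx(m,cv2.MORPH_OPEN,np.ones((3,3)))
        c=max(cv2.findContours(m,0,2)[0],key=cv2.contourArea); q=cv2.boxPoints(cv2.minAreaRect(c)); print(n,cv2.contourArea(c),np.round(q,1).tolist())
        P=np.array([ray_z('wrist',p,zb if n=='blue' else zr,s) for p in q]); print(np.round(P,4).tolist(),P.mean(0))
        for i in range(4):
            d=P[(i+1)%4]-P[i]; print(round(np.linalg.norm(d),4),round(np.degrees(np.arctan2(d[1],d[0])),1))
E
python3 - <<'E'
from seg import *
seg('pics/w1.png',state(),(270,150,380,275))
E
```

```text
red 489.0 [[317.0, 212.0], [334.0, 212.0], [334.0, 244.0], [317.0, 244.0]]
[[0.6382, 0.2232, 0.056], [0.6521, 0.2167, 0.056], [0.6397, 0.1897, 0.056], [0.6255, 0.1963, 0.056]] [0.63887631 0.20646545 0.056     ]
0.0153 -25.3
0.0297 -114.7
0.0156 154.8
0.0297 64.7
blue 5336.0 [[290.1000061035156, 258.3999938964844], [293.0, 174.1999969482422], [359.5, 176.5], [356.6000061035156, 260.70001220703125]]
[[0.5873, 0.1831, 0.008], [0.6292, 0.2612, 0.008], [0.6889, 0.2305, 0.008], [0.6504, 0.1505, 0.008]] [0.63892182 0.20632151 0.008     ]
0.0887 61.8
0.0671 -27.2
0.0888 -115.7
0.071 152.7
```

Run:
```python
from h import *
go([.6388,.2065,.022],np.radians(-26.9))
```

```text
t 3.9 tcp [0.6331 0.2095 0.2092] yaw -25.3 tilt 0.0102 F [ 0.01 -0.11  0.37] w 0.0927
shift tool [-0.0018  0.0075  0.1872]
rot tool [-0.0057 -0.0085  0.0279]
```

```bash
python3 -m jog '[-0.002,0.008,0.02,-0.006,-0.009,0.028,0,0,0.04,0,0,0,0,0,0.03,0,0,0,0,0,0.02,0,0,0,0,0,0,0,0,0]' |head -2
python3 - <<'E'
from h import *
go([.6388,.2065,.022],np.radians(-26.9))
s=state();cv2.imwrite('pics/w2.png',get_image('wrist'))
from seg import seg
seg('pics/w2.png',s,(200,100,450,400))
E
```

```text
time: 4.4
tcp_pos: [0.6421, 0.2047, 0.0983]
t 4.4 tcp [0.6421 0.2047 0.0983] yaw -27.48 tilt 0.0069 F [ 0.45  0.09 -1.01] w 0.0931
shift tool [-0.0001 -0.0042  0.0763]
rot tool [ 0.0063 -0.0027 -0.0102]
red 1079.0 [[298.0, 242.0], [323.0, 242.0], [323.0, 287.0], [298.0, 287.0]]
[[0.6386, 0.2231, 0.056], [0.6519, 0.2162, 0.056], [0.6387, 0.1906, 0.056], [0.625, 0.1978, 0.056]] [0.6385712  0.20692801 0.056     ]
0.015 -27.6
0.0288 -117.3
0.0155 152.4
0.0287 61.7
blue 10510.0 [[263.0, 184.0], [359.0, 184.0], [359.0, 300.0], [263.0, 300.0]]
[[0.629, 0.2619, 0.008], [0.6892, 0.2305, 0.008], [0.6506, 0.1508, 0.008], [0.5852, 0.185, 0.008]] [0.63849616 0.20703653 0.008     ]
0.0679 -27.5
0.0886 -115.8
0.0738 152.3
0.0885 60.4
```

View pics/w2.png

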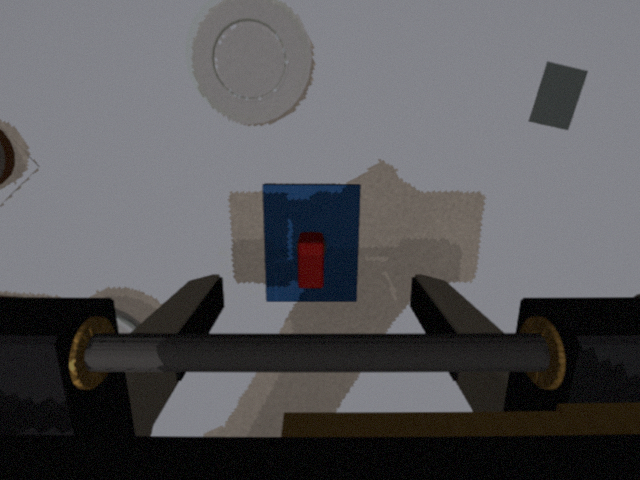

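The plate is aligned with the jaws, and the handle sits about 4 mm to the left of centre at (311,262). I'll correct that and descend.

```bash
python3 -m jog '[0.0,-0.004,0.02,0.006,-0.003,0,0,0,0.02,0,0,0,0,0,0.015,0,0,0,0,0,0.012,0,0,0,0,0,0,0,0,0]' |head -2
python3 - <<'E'
from h import *
go([.6386,.2067,.023],np.radians(-27.2))
E
```

```text
time: 4.95
tcp_pos: [0.6464, 0.2097, 0.0391]
t 4.95 tcp [0.6464 0.2097 0.0391] yaw -27.7 tilt 0.0189 F [ 0.22 -0.27  0.75] w 0.0929
shift tool [-0.0065 -0.0057  0.0159]
rot tool [ 0.0134 -0.0134 -0.0086]
```

```bash
python3 -m jog '[-0.0065,-0.006,0.0,0.013,-0.013,-0.009,0,0,0,0,0,0]' |head -2
python3 - <<'E'
from h import *
go([.6386,.2067,.023],np.radians(-27.2))
E
```

```text
time: 5.15
tcp_pos: [0.6384, 0.207, 0.0404]
t 5.15 tcp [0.6384 0.207  0.0404] yaw -27.15 tilt 0.0015 F [ 0.3  -0.2   0.06] w 0.0931
shift tool [-0.0002  0.0003  0.0174]
rot tool [ 0.001  -0.0011  0.0008]
```

```bash
python3 -m jog '[0,0,0.006,0,0,0,0,0,0.006,0,0,0,0,0,0.004,0,0,0,0,0,0,0,0,0]' |head -2
python3 - <<'E'
from h import *
go([.6386,.2067,.023],np.radians(-27.2))
E
```

```text
time: 5.55
tcp_pos: [0.6396, 0.2072, 0.0251]
t 5.55 tcp [0.6396 0.2072 0.0251] yaw -27.18 tilt 0.0051 F [ 0.46 -0.1   0.57] w 0.0929
shift tool [-0.001  -0.0007  0.0021]
rot tool [ 0.0034 -0.0038  0.0004]
```

```bash
python3 -m jog '[-0.001,-0.0007,0.002,0.003,-0.004,0,0,0,0,0,0,0,0,0,0,0,0,0,0,0,0,0,0,0,0,0,0,0,0,0]' -1 20
python3 -m jog '[0,0,0,0,0,0,0,0,0,0,0,0,0,0,0,0,0,0]'
python3 - <<'E'
from h import *
go([.6386,.2067,.023],np.radians(-27.2))
E
```

```text
time: 6.05
tcp_pos: [0.6386, 0.2068, 0.0228]
tcp_rot: [0.853, 0.521, -0.0, 0.0]
contact_force: [-0.3, 0.4, 1.0]
grip_width: 0.0575
time: 6.35
tcp_pos: [0.6388, 0.2068, 0.0231]
tcp_rot: [0.853, 0.521, 0.0, 0.0]
contact_force: [-0.2, 0.1, 0.5]
grip_width: 0.0336
t 6.35 tcp [0.6388 0.2068 0.0231] yaw -27.18 tilt 0.0005 F [-0.24  0.06  0.46] w 0.0336
shift tool [-0.0002 -0.0001  0.0001]
rot tool [0.0005 0.0001 0.0004]
```

```bash
python3 -m jog '[0,0,0,0,0,0,0,0,0,0,0,0,0,0,0,0,0,0,0,0,0,0,0,0]'
```

```text
time: 6.75
tcp_pos: [0.6389, 0.2068, 0.0232]
tcp_rot: [0.853, 0.521, 0.0, 0.0]
contact_force: [-0.7, -1.1, 0.7]
grip_width: 0.016
```

```bash
python3 -m jog '[0,0,-0.02,0,0,0,0,0,-0.04,0,0,0,0,0,-0.04,0,0,-0.14,0,0,0,0,0,-0.14,0,0,0,0,0,-0.14]'
python3 - <<'E'
from h import *
go([.57,-.07,.14],np.radians(3.7))
E
```

```text
time: 7.25
tcp_pos: [0.6358, 0.2058, 0.1229]
tcp_rot: [0.721, 0.693, -0.005, -0.001]
contact_force: [0.3, -0.2, -3.2]
grip_width: 0.0159
t 7.25 tcp [0.6358 0.2058 0.1229] yaw -2.22 tilt 0.0094 F [ 0.31 -0.16 -3.16] w 0.0159
shift tool [-0.2783 -0.0552 -0.0152]
rot tool [-0.0081  0.0048 -0.1032]
```

```bash
python3 -m jog '[-0.046,-0.007,-0.015,-0.008,0.005,-0.1,-0.048,-0.008,-0.015,0,0,0,-0.048,-0.008,-0.015,0,0,0,-0.048,-0.008,-0.015,0,0,0,-0.048,-0.008,-0.01,0,0,0]'
python3 - <<'E'
from h import *
go([.58,-.19,.20],np.radians(3.7))
E
```

```text
time: 7.75
tcp_pos: [0.6059, -0.0252, 0.1895]
tcp_rot: [0.675, 0.738, 0.001, -0.006]
contact_force: [0.2, -1.2, -2.3]
grip_width: 0.0159
t 7.75 tcp [ 0.6059 -0.0252  0.1895] yaw 5.06 tilt 0.0115 F [ 0.18 -1.16 -2.28] w 0.0159
shift tool [-0.1618 -0.0404 -0.0118]
rot tool [-0.0064 -0.0096  0.0237]
```

```bash
python3 -m jog '[-0.045,-0.011,-0.004,-0.006,-0.01,0.024,-0.045,-0.011,-0.004,0,0,0,-0.04,-0.01,-0.004,0,0,0,-0.022,-0.008,0,0,0,0,0,0,0,0,0,0]'
python3 - <<'E'
from h import *
go([.58,-.19,.20],np.radians(3.7))
s=state();cv2.imwrite('pics/w3.png',get_image('wrist'))
for t,z in(('fence',.025),('ledge',.018),('pocket_mid',.013),('clip_pivot',.0225),('clip_tab',.0485)):
    for r in mark_of('wrist',t)[:2]: print(t,r,ray_z('wrist',r['point'],z,s))
E
```

```text
time: 8.25
tcp_pos: [0.5705, -0.1991, 0.2006]
tcp_rot: [0.691, 0.723, -0.005, 0.001]
contact_force: [-0.1, -0.5, -1.7]
grip_width: 0.0158
t 8.25 tcp [ 0.5705 -0.1991  0.2006] yaw 2.62 tilt 0.0102 F [-0.12 -0.53 -1.69] w 0.0158
shift tool [0.0087 0.0099 0.0005]
rot tool [-0.0051  0.0089 -0.0189]
fence {'point': [342.0, 74.5], 'conf': 0.77} [ 0.58546784 -0.06794877  0.025     ]
ledge {'point': [273.3, 130.5], 'conf': 0.64} [ 0.52517857 -0.11760138  0.018     ]
pocket_mid {'point': [380.9, 132.8], 'conf': 0.68} [ 0.62586377 -0.11492266  0.013     ]
pocket_mid {'point': [137.2, 327.5], 'conf': 0.58} [ 0.37810856 -0.33044881  0.013     ]
clip_pivot {'point': [379.0, 204.3], 'conf': 0.65} [ 0.62842702 -0.18125219  0.0225    ]
clip_tab {'point': [352.7, 202.5], 'conf': 0.85} [ 0.60034049 -0.17670843  0.0485    ]
```

View pics/w3.png

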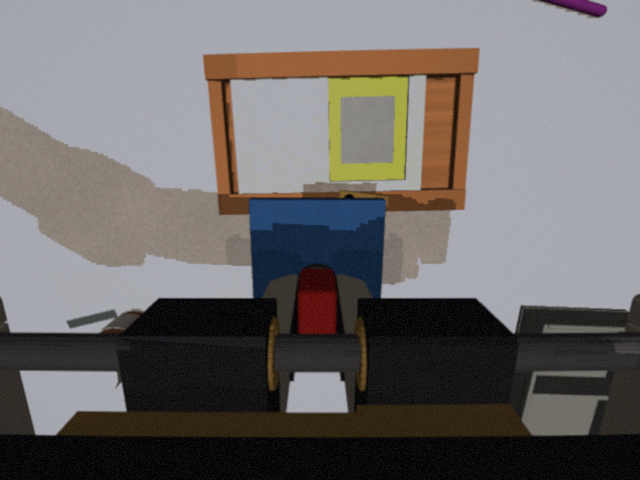

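Run:
```python
import cv2
a=cv2.imread('pics/w3.png')
a=cv2.convertScaleAbs(a,alpha=1.6)
cv2.imwrite('pics/w3c.png',cv2.resize(a[40:220,200:485],None,fx=2.8,fy=2.8,interpolation=cv2.INTER_CUBIC))
```

```text
(no output)
```

View pics/w3c.png

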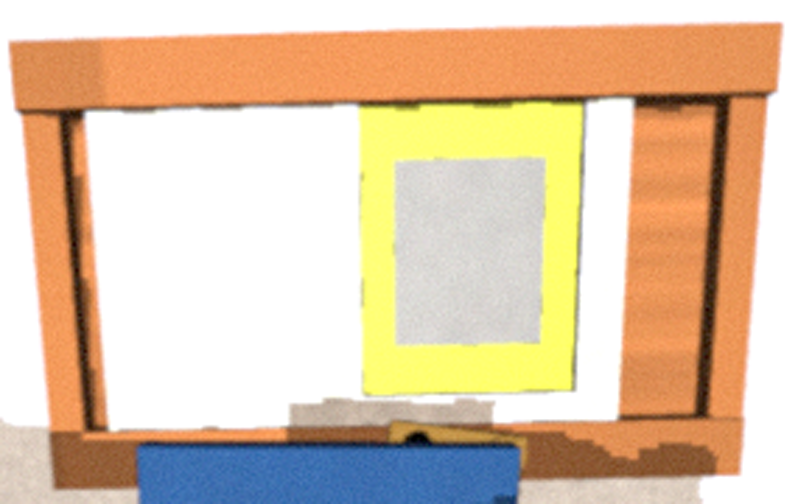

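The enlarged crop shows the fence inner edge running from (18,112) to (775,93). The pocket's near lip is at x≈361, its far wall at about 578, and the rail is at the bottom.

Run:
```python
from h import *
s=state()
w=lambda p,z:ray_z('wrist',np.array(p)/2.8+[200,40],z,s)
A=w((18,112),.025);B=w((775,93),.025);C=w((10,42),.025);D=w((781,24),.025)
d=B-A;print(A,B,np.linalg.norm(d),np.degrees(np.arctan2(d[1],d[0])))
d=D-C;print(C,D,np.linalg.norm(d),np.degrees(np.arctan2(d[1],d[0])))
mid=(A+B+C+D)/4; th=np.arctan2((D-C+B-A)[1],(D-C+B-A)[0]); ex=np.array([np.cos(th),np.sin(th)]);ey=np.array([-ex[1],ex[0]])
O=mid[:2]-.055*ey; print('origin',O,np.degrees(th),'fence width',np.linalg.norm((C+D-A-B)/2))
f=lambda P:np.round([(P[:2]-O)@ex,(P[:2]-O)@ey],4)
for n,p,z in(('near lip',(361,108),.018),('near lip2',(363,390),.018),('far floor',(582,105),.013),('far floor2',(573,388),.013),('ledge start',(88,110),.018),('ledge start2',(106,428),.018),('carrier far',(632,100),.018),('carrier far2',(619,418),.018),('railin',(200,428),.02),('post top',(418,440),.0605),('pocket -y',(450,392),.018)):
    print(n,f(w(p,z)))
# relation of held plate
go()
```

```text
[ 0.46812025 -0.06871632  0.025     ] [ 0.70619332 -0.04901461  0.025     ] 0.2388868839680683 4.730725252010858
[ 0.4659074  -0.04847527  0.025     ] [ 0.70482609 -0.02915075  0.025     ] 0.23969893046502075 4.624202370509008
origin [ 0.59074673 -0.10365607] 4.677373439214757 fence width 0.0201321957570781
near lip [-0.0108  0.0444]
near lip2 [-0.0114 -0.0455]
far floor [0.0615 0.0446]
far floor2 [ 0.0619 -0.0469]
ledge start [-0.0987  0.046 ]
ledge start2 [-0.1007 -0.0565]
carrier far [0.0764 0.045 ]
carrier far2 [ 0.077  -0.0571]
railin [-0.0678 -0.057 ]
post top [ 0.0038 -0.0573]
pocket -y [ 0.0184 -0.0469]
t 8.55 tcp [ 0.5737 -0.19    0.2015] yaw 3.36 tilt 0.0042 F [ 0.36 -1.23 -2.04] w 0.0156
rot tool [-0.0014  0.0039  0.    ]
```

Run:
```python
from h import *
go()
s=state();a=get_image('wrist');s2=state();print(s['tcp_pos'],s2['tcp_pos'],s['qvel'].max())
import pickle;pickle.dump(s,open('s4.pkl','wb'))
cv2.imwrite('pics/w4.png',a)
a=cv2.convertScaleAbs(a,alpha=1.6)
cv2.imwrite('pics/w4c.png',cv2.resize(a[40:220,200:485],None,fx=2.8,fy=2.8,interpolation=cv2.INTER_CUBIC))
```

```text
t 8.55 tcp [ 0.5737 -0.19    0.2015] yaw 3.36 tilt 0.0042 F [ 0.36 -1.23 -2.04] w 0.0156
rot tool [-0.0014  0.0039  0.    ]
[ 0.57365314 -0.19000612  0.20148878] [ 0.57360319 -0.19036329  0.20153244] 0.00803354625133044
```

View pics/w4c.png

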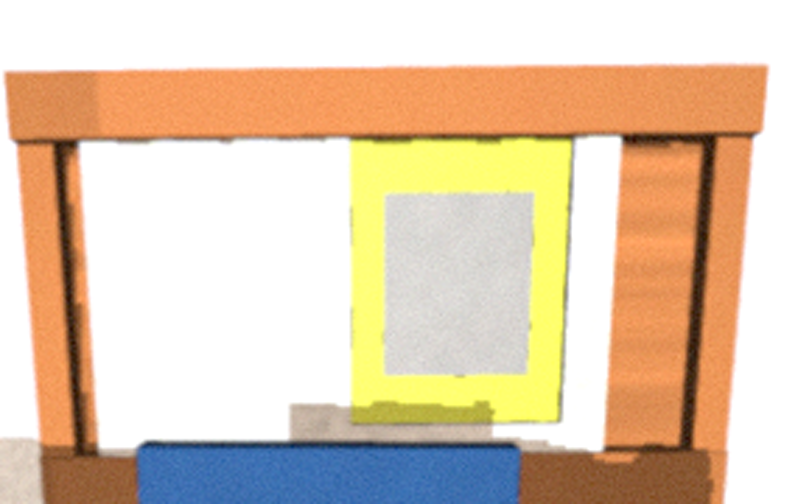

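This settled view shows the fence inner edge from (12,140) to (755,133), the pocket's near lip at x≈350 and its far wall at about (572,145)–(561,420).

Run:
```python
from h import *
import pickle
s=pickle.load(open('s4.pkl','rb'))
w=lambda p,z:ray_z('wrist',np.array(p)/2.8+[200,40],z,s)
A=w((12,141),.025);B=w((755,132),.025);C=w((6,72),.025);D=w((768,66),.025)
d=B-A;print(A,B,np.linalg.norm(d),np.degrees(np.arctan2(d[1],d[0])))
d=D-C;print(C,D,np.linalg.norm(d),np.degrees(np.arctan2(d[1],d[0])))
mid=(A+B+C+D)/4; th=np.arctan2((D-C+B-A)[1],(D-C+B-A)[0]); ex=np.array([np.cos(th),np.sin(th)]);ey=np.array([-ex[1],ex[0]])
O=mid[:2]-.055*ey; print('origin',O,np.degrees(th),'fence width',np.linalg.norm((C+D-A-B)/2))
f=lambda P:np.round([(P[:2]-O)@ex,(P[:2]-O)@ey],4)
for n,p,z in(('near lip',(350,142),.018),('near lip2',(350,420),.018),('far floor',(572,145),.013),('far floor2',(561,420),.013),('ledge start',(80,142),.018),('ledge start2',(97,448),.018),('carrier far',(621,137),.018),('carrier far2',(604,448),.018)):
    print(n,f(w(p,z)))
for r in (ray_z('wrist',np.array(p)/2.8+[200,40],.185,s) for p in((140,442),(520,444))): print('plate edge',r)
def fr(x,y): return O+x*ex+y*ey
print('setdown',fr(-.06,-.005))
```

```text
[ 0.46608147 -0.07743541  0.025     ] [ 0.70169644 -0.06083782  0.025     ] 0.2361988378869423 4.029470610333585
[ 0.46451618 -0.05720145  0.025     ] [ 0.70271077 -0.04136889  0.025     ] 0.23872019395198363 3.802801323160117
origin [ 0.58750693 -0.11408251] 3.9155342697321687 fence width 0.019853357538080166
near lip [-0.011   0.0442]
near lip2 [-0.0114 -0.0458]
far floor [0.0622 0.0434]
far floor2 [ 0.0628 -0.047 ]
ledge start [-0.0986  0.0452]
ledge start2 [-0.0996 -0.0546]
carrier far [0.0769 0.045 ]
carrier far2 [ 0.0771 -0.0563]
plate edge [ 0.5367588 -0.1472759  0.185    ]
plate edge [ 0.6055897  -0.14360897  0.185     ]
setdown [ 0.52798841 -0.12316799]
```

```bash
cat >> h.py <<'E'
O=np.array([.5875,-.1141]);TH=np.radians(3.9)
EX=np.array([np.cos(TH),np.sin(TH)]);EY=np.array([-EX[1],EX[0]])
def fgo(x,y,z):
    p=O+x*EX+y*EY; go([p[0],p[1],z],TH)
    s=state();d=s['tcp_pos'][:2]-O;F=s['contact_force']
    print('frame xy',np.round([d@EX,d@EY],4),'z',round(s['tcp_pos'][2],4),'Ff',np.round([F[:2]@EX,F[:2]@EY,F[2]],2))
E
python3 -c "
from h import *
fgo(-.057,-.006,.09)"
```

```text
t 8.6 tcp [ 0.5736 -0.1904  0.2015] yaw 3.34 tilt 0.0046 F [-0.54  0.44 -1.68] w 0.016
shift tool [ 0.0692 -0.0385  0.1113]
rot tool [-0.0015  0.0043 -0.0098]
frame xy [-0.0191 -0.0751] z 0.2015 Ff [-0.51  0.47 -1.68]
```

```bash
python3 -m jog '[0.035,-0.019,0.01,-0.001,0.004,-0.01,0.034,-0.019,0.02,0,0,0,0,0,0.03,0,0,0,0,0,0.03,0,0,0,0,0,0.015,0,0,0]'
python3 -c "
from h import *
fgo(-.057,-.006,.06)"
```

```text
time: 9.1
tcp_pos: [0.5357, -0.1146, 0.0972]
tcp_rot: [0.678, 0.735, 0.004, 0.004]
contact_force: [-0.7, 0.3, -1.9]
grip_width: 0.0155
t 9.1 tcp [ 0.5357 -0.1146  0.0972] yaw 4.57 tilt 0.0122 F [-0.67  0.26 -1.92] w 0.0155
shift tool [-0.009  -0.0058  0.0372]
rot tool [0.0122 0.0001 0.0118]
frame xy [-0.0518  0.003 ] z 0.0972 Ff [-0.65  0.31 -1.92]
```

```bash
python3 -m jog '[-0.009,-0.006,0.01,0.012,0,0.012,0,0,0.012,0,0,0,0,0,0.010,0,0,0,0,0,0.0,0,0,0]' | grep pos
python3 -c "
from h import *
fgo(-.057,-.006,.0412)"
```

```text
tcp_pos: [0.5305, -0.1222, 0.0622]
t 9.5 tcp [ 0.5305 -0.1222  0.0622] yaw 4.07 tilt 0.0023 F [ 0.41 -0.21 -0.72] w 0.0158
shift tool [-0.0018  0.0005  0.021 ]
rot tool [-0.0021 -0.001   0.003 ]
frame xy [-0.0574 -0.0042] z 0.0622 Ff [ 0.39 -0.24 -0.72]
```

```bash
python3 -m jog '[-0.002,0,0.008,-0.002,-0.001,0.003,0,0,0.008,0,0,0,0,0,0,0,0,0]' | grep pos
python3 -c "
from h import *
fgo(-.057,-.006,.0412)"
```

```text
tcp_pos: [0.5321, -0.1246, 0.0461]
t 9.8 tcp [ 0.5321 -0.1246  0.0461] yaw 3.86 tilt 0.0034 F [-1.02 -0.31 -0.65] w 0.0158
shift tool [ 0.0007 -0.0011  0.0048]
rot tool [ 0.0033  0.0007 -0.0006]
frame xy [-0.0559 -0.0067] z 0.0461 Ff [-1.04 -0.24 -0.65]
```

```bash
python3 -m jog '[0,0,0.003,0.003,0,0,0,0,0.003,0,0,0,0,0,0.002,0,0,0,0,0,0,0,0,0]'
python3 -c "
from h import *
fgo(-.057,-.006,.0372)"
```

```text
time: 10.2
tcp_pos: [0.5327, -0.1247, 0.0389]
tcp_rot: [0.683, 0.73, -0.0, 0.001]
contact_force: [-0.7, -0.3, 1.9]
grip_width: 0.0161
t 10.2 tcp [ 0.5327 -0.1247  0.0389] yaw 3.85 tilt 0.002 F [-0.69 -0.26  1.87] w 0.0161
shift tool [ 0.0008 -0.0016  0.0017]
rot tool [ 0.0013  0.0015 -0.0008]
frame xy [-0.0554 -0.0068] z 0.0389 Ff [-0.71 -0.21  1.87]
```

```bash
python3 -m jog '[0,0,0.002,0,0,0,0.002,0,0.001,0,0,0,0.002,0,0,0,0,0,0.002,0,0,0,0,0]'
python3 -c "
from h import *
fgo(-.055,0,.036)"
```

```text
time: 10.6
tcp_pos: [0.5333, -0.1227, 0.0373]
tcp_rot: [0.684, 0.73, -0.001, 0.004]
contact_force: [0.1, -3.5, 2.6]
grip_width: 0.0158
t 10.6 tcp [ 0.5333 -0.1227  0.0373] yaw 3.72 tilt 0.0086 F [ 0.1  -3.45  2.59] w 0.0158
shift tool [ 0.0049 -0.0003  0.0013]
rot tool [ 0.0034  0.0079 -0.0031]
frame xy [-0.0547 -0.0049] z 0.0373 Ff [-0.14 -3.45  2.59]
```

```bash
python3 -m jog '[0.003,0,0,0.003,0.008,-0.003,0.003,0,0,0,0,0,0.003,0,0,0,0,0]'
python3 -c "
from h import *
fgo(-.055,0,.036)"
```

```text
time: 10.9
tcp_pos: [0.5339, -0.1161, 0.0379]
tcp_rot: [0.683, 0.73, -0.0, 0.002]
contact_force: [0.7, -7.2, 2.4]
grip_width: 0.0157
t 10.9 tcp [ 0.5339 -0.1161  0.0379] yaw 3.83 tilt 0.0043 F [ 0.7  -7.21  2.43] w 0.0157
shift tool [-0.0016 -0.0014  0.0019]
rot tool [ 0.0027  0.0034 -0.0013]
frame xy [-0.0536  0.0016] z 0.0379 Ff [ 0.21 -7.24  2.43]
```

```bash
python3 -m jog '[0,0.001,0.0025,0.002,0.003,-0.001,0,0.004,0.0005,0,0,0,0,0.004,0.0005,0,0,0]'
python3 -c "
from h import *
fgo(.0256,0,.036)"
```

```text
time: 11.2
tcp_pos: [0.5346, -0.1162, 0.033]
tcp_rot: [0.683, 0.731, -0.007, -0.006]
contact_force: [-6.3, -3.0, 6.1]
grip_width: 0.016
t 11.2 tcp [ 0.5346 -0.1162  0.033 ] yaw 3.89 tilt 0.018 F [-6.29 -2.97  6.07] w 0.016
shift tool [-0.0015  0.0785 -0.0044]
rot tool [-0.0179  0.0016 -0.0002]
frame xy [-0.0529  0.0015] z 0.033 Ff [-6.47 -2.54  6.07]
```

```bash
python3 -m jog '[-0.001,0.001,-0.003,-0.018,0,0,0,0.004,0,0,0,0]'
python3 -c "
from h import *
fgo(.0256,0,.0365)"
```

```text
time: 11.4
tcp_pos: [0.5352, -0.1161, 0.0349]
tcp_rot: [0.682, 0.731, -0.004, -0.003]
contact_force: [-7.3, -4.1, 4.9]
grip_width: 0.0162
t 11.4 tcp [ 0.5352 -0.1161  0.0349] yaw 3.93 tilt 0.0095 F [-7.34 -4.08  4.93] w 0.0162
shift tool [-0.0016  0.0779 -0.0024]
rot tool [-0.0094  0.0005  0.0004]
frame xy [-0.0523  0.0015] z 0.0349 Ff [-7.6  -3.57  4.93]
```

```bash
python3 -m jog '[-0.0025,0.002,-0.0025,-0.009,0,0,0,0.004,0,0,0,0,0,0.004,0,0,0,0]'
python3 -c "
from h import *
fgo(.0256,0,.0365)"
```

```text
time: 11.7
tcp_pos: [0.5409, -0.1158, 0.0363]
tcp_rot: [0.682, 0.731, -0.003, -0.004]
contact_force: [-5.4, -2.1, 4.8]
grip_width: 0.0162
t 11.7 tcp [ 0.5409 -0.1158  0.0363] yaw 4.0 tilt 0.0106 F [-5.42 -2.13  4.8 ] w 0.0162
shift tool [-0.0016  0.0722 -0.001 ]
rot tool [-0.0103 -0.0024  0.0018]
frame xy [-0.0466  0.0015] z 0.0363 Ff [-5.55 -1.75  4.8 ]
```

```bash
python3 -m jog '[-0.001,0.005,-0.0015,-0.01,-0.002,0,0,0.006,0,0,0,0,0,0.006,0,0,0,0]'
python3 -c "
from h import *
fgo(.0256,0,.0365)"
```

```text
time: 12.0
tcp_pos: [0.5572, -0.1147, 0.0372]
tcp_rot: [0.682, 0.732, -0.001, -0.002]
contact_force: [-4.1, -1.0, 3.9]
grip_width: 0.0157
t 12.0 tcp [ 0.5572 -0.1147  0.0372] yaw 4.04 tilt 0.0043 F [-4.14 -0.98  3.95] w 0.0157
shift tool [-0.0016  0.0558  0.0005]
rot tool [-0.0041 -0.0014  0.0024]
frame xy [-0.0302  0.0014] z 0.0372 Ff [-4.2  -0.69  3.95]
```

```bash
python3 -m jog '[0,0.006,0,-0.004,-0.001,0.002,0,0.006,0,0,0,0,0,0.006,0,0,0,0]'
python3 -c "
from h import *
fgo(.0256,0,.0365)"
```

```text
time: 12.3
tcp_pos: [0.5757, -0.1135, 0.0367]
tcp_rot: [0.682, 0.731, -0.001, -0.001]
contact_force: [-4.6, -1.0, 3.9]
grip_width: 0.0151
t 12.3 tcp [ 0.5757 -0.1135  0.0367] yaw 3.93 tilt 0.0029 F [-4.59 -0.99  3.86] w 0.0151
shift tool [-0.0015  0.0374  0.0001]
rot tool [-0.0029 -0.0002  0.0005]
frame xy [-0.0118  0.0014] z 0.0367 Ff [-4.64 -0.68  3.86]
```

```bash
python3 -m jog '[0,0.006,0,-0.003,0,0,0,0.006,0,0,0,0,0,0.006,0,0,0,0]'
python3 -c "
from h import *
fgo(.0256,0,.0365)"
```

```text
time: 12.6
tcp_pos: [0.5946, -0.1122, 0.0365]
tcp_rot: [0.682, 0.731, -0.001, -0.001]
contact_force: [-4.2, -1.1, 3.7]
grip_width: 0.0158
t 12.6 tcp [ 0.5946 -0.1122  0.0365] yaw 3.93 tilt 0.0015 F [-4.17 -1.09  3.71] w 0.0158
shift tool [-0.0014  0.0184 -0.0001]
rot tool [-0.0015 -0.0001  0.0005]
frame xy [0.0072 0.0014] z 0.0365 Ff [-4.24 -0.81  3.71]
```

```bash
python3 -m jog '[0,0.005,0,-0.001,0,0,0,0.004,0,0,0,0,0,0.002,0,0,0,0]'
python3 -c "
from h import *
fgo(.0256,0,.0365)"
```

```text
time: 12.9
tcp_pos: [0.6068, -0.1114, 0.0364]
tcp_rot: [0.682, 0.731, -0.0, -0.0]
contact_force: [-4.4, -1.4, 3.8]
grip_width: 0.016
t 12.9 tcp [ 0.6068 -0.1114  0.0364] yaw 3.93 tilt 0.001 F [-4.41 -1.39  3.85] w 0.016
shift tool [-0.0014  0.0061 -0.0002]
rot tool [-0.001  -0.0001  0.0005]
frame xy [0.0195 0.0014] z 0.0364 Ff [-4.49 -1.09  3.85]
```

```bash
python3 -m jog '[0,0.002,0.0005,0,0,0,0,0.0015,0,0,0,0]'
python3 -c "
from h import *
fgo(.0256,0,.0365)"
python3 -m jog '[0,0.002,0,0,0,0]'
python3 -c "
from h import *
fgo(.0256,0,.0365)"
```

```text
time: 13.1
tcp_pos: [0.6102, -0.1111, 0.0358]
tcp_rot: [0.682, 0.731, -0.001, -0.001]
contact_force: [-5.2, -1.2, 3.3]
grip_width: 0.0156
t 13.1 tcp [ 0.6102 -0.1111  0.0358] yaw 3.92 tilt 0.0021 F [-5.22 -1.22  3.26] w 0.0156
shift tool [-0.0014  0.0028 -0.0007]
rot tool [-0.0021 -0.0001  0.0004]
frame xy [0.0228 0.0014] z 0.0358 Ff [-5.29 -0.86  3.26]
time: 13.2
tcp_pos: [0.6126, -0.1109, 0.0357]
tcp_rot: [0.682, 0.731, -0.0, -0.0]
contact_force: [0.2, -0.8, -0.8]
grip_width: 0.0154
t 13.2 tcp [ 0.6126 -0.1109  0.0357] yaw 3.93 tilt 0.0011 F [ 0.17 -0.8  -0.81] w 0.0154
shift tool [-0.0015  0.0003 -0.0008]
rot tool [-0.001  -0.0002  0.0005]
frame xy [0.0253 0.0015] z 0.0357 Ff [ 0.12 -0.81 -0.81]
```

The force fell from 3.3 N to below zero at frame x≈25 mm, which is the drop. I'll press lightly to check that the plate is seated.

```bash
python3 -m jog '[-0.0005,0,0.002,0,0,0,0,0,0.002,0,0,0,0,0,0,0,0,0]'
python3 -c "
from h import *
fgo(.0256,0,.0365)"
```

```text
time: 13.5
tcp_pos: [0.6144, -0.1109, 0.0318]
tcp_rot: [0.682, 0.731, 0.001, 0.001]
contact_force: [-3.4, -2.1, 3.3]
grip_width: 0.0158
t 13.5 tcp [ 0.6144 -0.1109  0.0318] yaw 3.94 tilt 0.0027 F [-3.44 -2.14  3.3 ] w 0.0158
shift tool [-0.0014 -0.0015 -0.0047]
rot tool [ 0.0026 -0.0009  0.0008]
frame xy [0.0271 0.0014] z 0.0318 Ff [-3.58 -1.9   3.3 ]
```

```bash
python3 -m jog '[-0.0005,-0.0015,-0.003,0.002,0,0,0,0,0,0,0,0]'
python3 -m jog '[0,0,0,0,0,0,0,0,0,0,0,0,0,0,0,0,0,0,0,0,0,0,0,0]' -0.2
python3 -c "
from h import *
fgo(.0256,0,.12)"
```

```text
time: 13.7
tcp_pos: [0.6144, -0.1109, 0.035]
tcp_rot: [0.682, 0.731, 0.002, 0.001]
contact_force: [-4.0, -0.9, 2.0]
grip_width: 0.0158
time: 14.1
tcp_pos: [0.6195, -0.1085, 0.0359]
tcp_rot: [0.682, 0.731, 0.008, 0.004]
contact_force: [0.3, -0.9, 1.2]
grip_width: 0.0367
t 14.1 tcp [ 0.6195 -0.1085  0.0359] yaw 4.0 tilt 0.0168 F [ 0.31 -0.9   1.24] w 0.0367
shift tool [-0.003  -0.0054 -0.0842]
rot tool [ 0.0161 -0.0048  0.0018]
frame xy [0.0323 0.0034] z 0.0359 Ff [ 0.25 -0.92  1.24]
```

```bash
python3 -m jog '[-0.003,-0.005,-0.002,0.016,-0.005,0,0,0,-0.02,0,0,0,0,0,-0.03,0,0,0,0,0,-0.03,0,0,0,0,0,0,0,0,0]'
python3 - <<'E'
from h import *
fgo(.0256,-.03,.15)
s=state();a=get_image('wrist');cv2.imwrite('pics/w5.png',a)
for t,z in(('handle_mid',.013+.041),('plate_mid',.017),('clip_tab',.0485),('clip_pivot',.0225)):
    for r in mark_of('wrist',t)[:1]:
        p=ray_z('wrist',r['point'],z,s); d=p[:2]-O; print(t,r,p,'frame',np.round([d@EX,d@EY],4))
E
```

```text
time: 14.6
tcp_pos: [0.6142, -0.1119, 0.1198]
tcp_rot: [0.682, 0.732, -0.001, -0.001]
contact_force: [-0.1, 0.4, 1.4]
grip_width: 0.0375
t 14.6 tcp [ 0.6142 -0.1119  0.1198] yaw 4.03 tilt 0.0038 F [-0.09  0.45  1.43] w 0.0375
shift tool [-0.0304 -0.0013 -0.0302]
rot tool [-0.0038 -0.0002  0.0022]
frame xy [0.0268 0.0004] z 0.1198 Ff [-0.06  0.45  1.43]
handle_mid {'point': [317.3, 252.6], 'conf': 0.56} [ 0.61378876 -0.11058761  0.054     ] frame [0.0265 0.0017]
plate_mid {'point': [317.7, 240.8], 'conf': 0.69} [ 0.6141162  -0.11197869  0.017     ] frame [0.0267 0.0003]
clip_tab {'point': [291.5, 336.7], 'conf': 0.79} [ 0.59954362 -0.1776142   0.0485    ] frame [ 0.0077 -0.0642]
clip_pivot {'point': [331.3, 324.7], 'conf': 0.8} [ 0.62986631 -0.17939099  0.0225    ] frame [ 0.0378 -0.068 ]
```

View pics/w5.png

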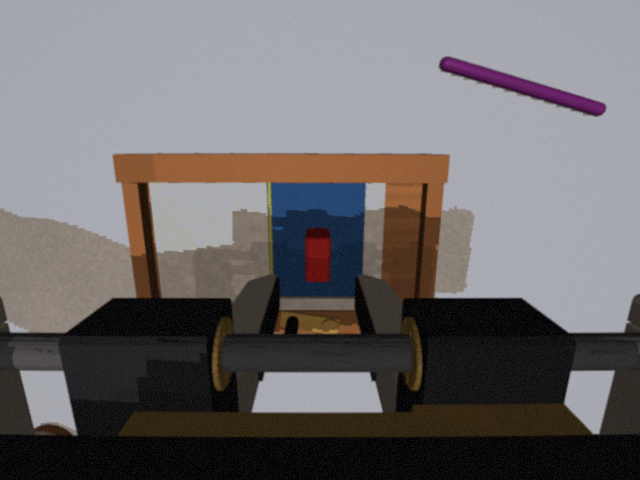

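The plate lies square in the pocket, with the near yellow gap only a sliver at x≈270 px. The clip post is at about (291,327) px, at frame (7,-65) mm, and the clip is still along the rail. I'll move above the post.

```bash
python3 -m jog '[-0.033,-0.01,0,-0.004,0,0.002,-0.033,-0.01,0,0,0,0,0,0,0,0,0,0]'
python3 - <<'E'
from h import *
fgo(.0075,-.065,.09)
s=state();a=get_image('wrist');cv2.imwrite('pics/w6.png',a)
for t,z in(('clip_tab',.0485),('clip_pivot',.0225)):
    for r in mark_of('wrist',t)[:2]:
        p=ray_z('wrist',r['point'],z,s); d=p[:2]-O; print(t,r,p,'frame',np.round([d@EX,d@EY],4))
E
```

```text
time: 15.15
tcp_pos: [0.5927, -0.1789, 0.1099]
tcp_rot: [0.681, 0.732, -0.005, -0.008]
contact_force: [-0.5, -1.6, -0.7]
grip_width: 0.0372
t 15.15 tcp [ 0.5927 -0.1789  0.1099] yaw 4.18 tilt 0.0182 F [-0.5  -1.55 -0.67] w 0.0372
shift tool [-0.0001  0.0071  0.0198]
rot tool [-0.0175 -0.0048  0.0049]
frame xy [ 0.0007 -0.065 ] z 0.1099 Ff [-0.61 -1.52 -0.67]
clip_pivot {'point': [367.4, 251.3], 'conf': 0.63} [ 0.62795152 -0.17978875  0.0225    ] frame [ 0.0359 -0.0683]
```

View pics/w6.png

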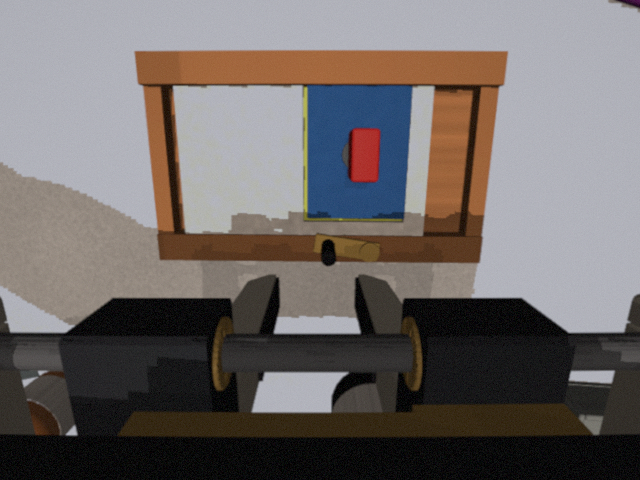

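The view shows the clip at (345,248) px. Its post has its base at about (327,244) and its top at about (329,259), just ahead of the open jaws.

Run:
```python
from h import *
s=state();a=cv2.imread('pics/w6.png')
for px,z in(((326,244),.0265),((329,260),.0605),((370,252),.0265)):
    p=ray_z('wrist',px,z,s);d=p[:2]-O;print(np.round([d@EX,d@EY],4))
fgo(.0075,-.065,.09)
```

```text
[ 0.0084 -0.054 ]
[ 0.0099 -0.0556]
[ 0.0403 -0.0594]
t 15.3 tcp [ 0.5948 -0.171   0.1109] yaw 4.68 tilt 0.0177 F [ 0.47  0.82 -0.96] w 0.0371
shift tool [-0.008   0.0043  0.0207]
rot tool [-0.0143 -0.0105  0.0136]
frame xy [ 0.0034 -0.0573] z 0.1109 Ff [ 0.52  0.78 -0.96]
```

```bash
python3 -m jog '[-0.006,0.004,0.015,-0.014,-0.01,0.013,0,0,0.005,0,0,0,0,0,0,0,0,0,0,0,0,0,0,0]' >/dev/null
python3 - <<'E'
from h import *
fgo(.0075,-.064,.04)
import pickle
s=state();a=get_image('wrist');cv2.imwrite('pics/w7.png',a);pickle.dump(s,open('s7.pkl','wb'));print(state()['tcp_pos']-s['tcp_pos'])
for t,z in(('clip_tab',.0485),('clip_pivot',.0225)):
    for r in mark_of('wrist',t)[:2]:
        p=ray_z('wrist',r['point'],z,s); d=p[:2]-O; print(t,r,p,'frame',np.round([d@EX,d@EY],4))
E
```

```text
t 15.7 tcp [ 0.6007 -0.1689  0.0902] yaw 4.46 tilt 0.0056 F [-0.12 -0.52 -0.09] w 0.0372
shift tool [-0.0087 -0.002   0.0502]
rot tool [ 0.0008 -0.0055  0.0097]
frame xy [ 0.0094 -0.0556] z 0.0902 Ff [-0.16 -0.51 -0.09]
[0.00015505 0.00024824 0.00014061]
clip_tab {'point': [315.4, 278.0], 'conf': 0.64} [ 0.60006335 -0.176478    0.0485    ] frame [ 0.0083 -0.0631]
clip_pivot {'point': [357.2, 269.9], 'conf': 0.98} [ 0.62883185 -0.17792568  0.0225    ] frame [ 0.0369 -0.0665]
```

View pics/w7.png

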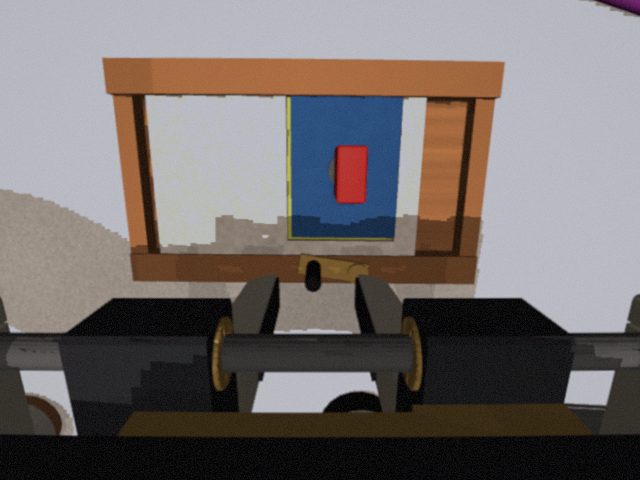

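The post detects at frame (8,-63) mm and the pivot at (37,-66.5). I'll descend around the post.

```bash
python3 -m jog '[-0.0075,-0.001,0.012,0,-0.005,0.009,0,0,0,0,0,0]' >/dev/null
python3 -c "
from h import *
fgo(.0083,-.0631,.038)"
```

```text
t 16.05 tcp [ 0.6007 -0.178   0.0784] yaw 3.84 tilt 0.0031 F [-0.6  -0.09 -0.84] w 0.0372
shift tool [ 0.0016 -0.0006  0.0404]
rot tool [ 0.0027  0.0015 -0.001 ]
frame xy [ 0.0088 -0.0647] z 0.0784 Ff [-0.61 -0.05 -0.84]
```

```bash
python3 -m jog '[0.001,-0.001,0.012,0.003,0.001,0,0,0,0.012,0,0,0,0,0,0.01,0,0,0,0,0,0,0,0,0]' >/dev/null
python3 -c "
from h import *
fgo(.0083,-.0631,.038)"
```

```text
t 16.45 tcp [ 0.5988 -0.1776  0.0405] yaw 3.78 tilt 0.0021 F [-0.26  0.36 -0.51] w 0.0373
shift tool [0.001  0.0013 0.0025]
rot tool [-0.0021  0.     -0.0022]
frame xy [ 0.007  -0.0641] z 0.0405 Ff [-0.24  0.38 -0.51]
```

```bash
python3 -m jog '[0.001,0.0013,0.002,-0.002,0,-0.002,0,0,0,0,0,0,0,0,0,0,0,0,0,0,0,0,0,0]' -1 12
python3 -c "
from h import *
fgo(.0083,-.0631,.038)"
```

```text
time: 16.85
tcp_pos: [0.599, -0.176, 0.038]
tcp_rot: [0.682, 0.731, -0.001, -0.001]
contact_force: [-5.3, 0.5, 2.4]
grip_width: 0.0099
t 16.85 tcp [ 0.599 -0.176  0.038] yaw 3.92 tilt 0.0035 F [-5.26  0.48  2.42] w 0.0099
shift tool [-0.0005  0.0011  0.    ]
rot tool [-0.0035 -0.0005  0.0004]
frame xy [ 0.0072 -0.0626] z 0.038 Ff [-5.22  0.83  2.42]
```

```bash
python3 -m jog '[0.006,0.0015,0,-0.003,0,0,0.0055,0.0025,0,0,0,0]'
python3 -c "
from h import *
fgo(.0146,-.0465,.038)"
```

```text
time: 17.05
tcp_pos: [0.5998, -0.1697, 0.038]
tcp_rot: [0.684, 0.729, -0.004, 0.001]
contact_force: [-3.0, -3.1, 1.0]
grip_width: 0.0097
t 17.05 tcp [ 0.5998 -0.1697  0.038 ] yaw 3.65 tilt 0.0082 F [-3.03 -3.09  1.01] w 0.0097
shift tool [ 0.0099  0.006  -0.0001]
rot tool [-0.005   0.0065 -0.0043]
frame xy [ 0.0085 -0.0564] z 0.038 Ff [-3.24 -2.88  1.01]
```

```bash
python3 -m jog '[0.006,0.0035,0,-0.005,0.006,-0.004,0.0055,0.0035,0,0,0,0,0.005,0.004,0,0,0,0]' |tail -2
python3 -c "
from h import *
fgo(.0191,-.0424,.038)"
```

```text
contact_force: [-4.4, -3.1, 2.4]
grip_width: 0.0098
t 17.35 tcp [ 0.6052 -0.1569  0.038 ] yaw 3.63 tilt 0.0128 F [-4.37 -3.12  2.41] w 0.0098
shift tool [ 0.0015  0.0044 -0.0001]
rot tool [-0.0105  0.0073 -0.0048]
frame xy [ 0.0147 -0.0439] z 0.038 Ff [-4.57 -2.82  2.41]
```

```bash
python3 -m jog '[0.0025,0.006,0,-0.01,0.007,-0.005,0.002,0.006,0,0,0,0,0.002,0.006,0,0,0,0]' |tail -2
python3 -c "
from h import *
fgo(.0358,-.0365,.038)"
```

```text
contact_force: [-4.2, -2.1, 3.1]
grip_width: 0.0098
t 17.65 tcp [ 0.6162 -0.1457  0.038 ] yaw 3.94 tilt 0.0168 F [-4.19 -2.07  3.13] w 0.0098
shift tool [-0.003   0.0093 -0.0002]
rot tool [-0.0165 -0.003   0.0006]
frame xy [ 0.0265 -0.0335] z 0.038 Ff [-4.32 -1.78  3.13]
```

```bash
python3 -m jog '[-0.001,0.006,0,-0.016,-0.003,0,-0.001,0.005,0,0,0,0,-0.001,0.003,0,0,0,0]' |tail -2
python3 -c "
from h import *
fgo(.037,-.0365,.038)"
```

```text
contact_force: [-6.6, -1.4, 4.6]
grip_width: 0.0094
t 17.95 tcp [ 0.6264 -0.1414  0.0379] yaw 4.1 tilt 0.0124 F [-6.56 -1.37  4.63] w 0.0094
shift tool [-0.0066 -0.     -0.0001]
rot tool [-0.0106 -0.0065  0.0034]
frame xy [ 0.037  -0.0299] z 0.0379 Ff [-6.64 -0.92  4.63]
```

```bash
python3 -m jog '[-0.004,0,0,-0.01,-0.006,0.003,-0.002,0,0,0,0,0]' |tail -2
python3 - <<'E'
from h import *
fgo(.037,-.0365,.038)
s=state();a=get_image('wrist');cv2.imwrite('pics/w8.png',a)
for t,z in(('clip_tab',.0485),('clip_pivot',.0225),('plate_mid',.017)):
    for r in mark_of('wrist',t)[:2]:
        p=ray_z('wrist',r['point'],z,s); d=p[:2]-O; print(t,r,'frame',np.round([d@EX,d@EY],4))
a=get_image('scene');cv2.imwrite('pics/s8.png',cv2.resize(a[240:360,200:400],None,fx=4,fy=4,interpolation=cv2.INTER_CUBIC))
E
```

```text
contact_force: [-3.2, -0.7, 1.1]
grip_width: 0.0091
t 18.15 tcp [ 0.6264 -0.1414  0.038 ] yaw 4.11 tilt 0.0078 F [-3.2  -0.74  1.09] w 0.0091
shift tool [-0.0066  0.0001 -0.    ]
rot tool [-0.002  -0.0076  0.0036]
frame xy [ 0.0369 -0.0299] z 0.038 Ff [-3.24 -0.52  1.09]
clip_tab {'point': [315.0, 315.2], 'conf': 0.69} frame [ 0.0357 -0.0369]
clip_pivot {'point': [318.4, 344.3], 'conf': 0.86} frame [ 0.0375 -0.0673]
```

View pics/w8.png

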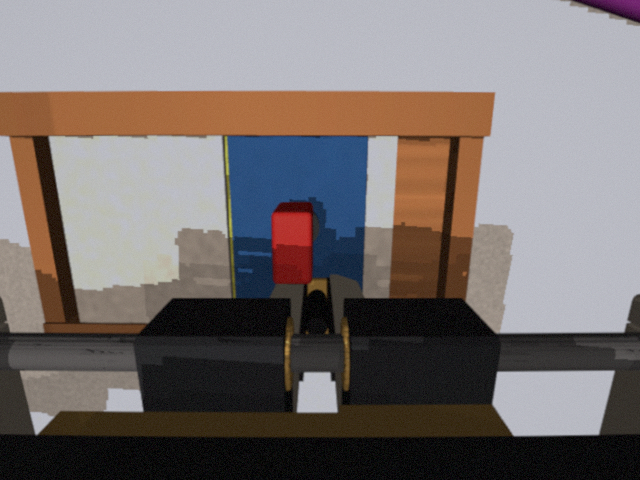

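View pics/s8.png

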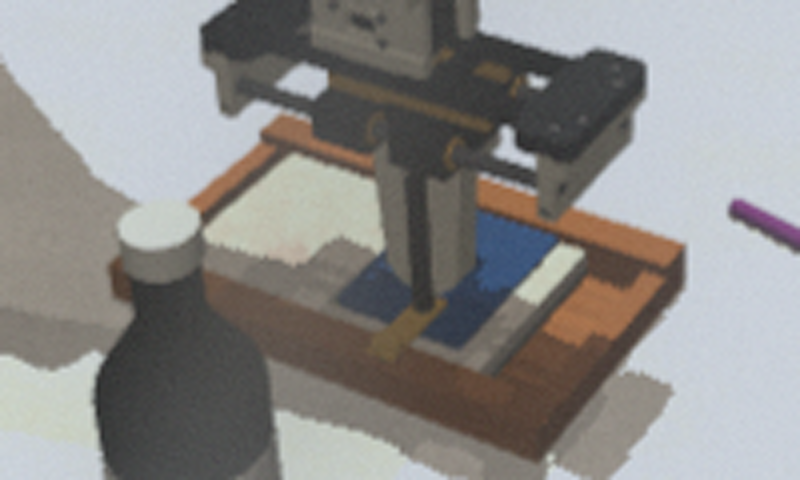

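The clip now points across the plate. The tab is at frame (35.7,-36.9) mm and the pivot at (37.5,-67.3), so the angle is about 1.51 rad. I'll nudge it slightly further, then open.

```bash
python3 -m jog '[-0.002,0.004,0,-0.002,-0.007,0.003,-0.001,0.004,0,0,0,0,0,0,0,0,0,0]' |tail -2
python3 -c "
from h import *
fgo(.037,-.0365,.038)"
python3 -m jog '[-0.001,0,0,0,0,0,0,0,0,0,0,0]' -0.5 |tail -2
python3 -c "
from h import *
fgo(.037,-.0365,.038)"
```

```text
contact_force: [-1.6, 0.2, -0.8]
grip_width: 0.0096
t 18.7 tcp [ 0.6262 -0.1414  0.038 ] yaw 3.93 tilt 0.0207 F [-1.61  0.17 -0.78] w 0.0096
shift tool [-0.0066  0.0003 -0.    ]
rot tool [-0.0203 -0.0043  0.0005]
frame xy [ 0.0367 -0.0299] z 0.038 Ff [-1.6   0.28 -0.78]
contact_force: [0.2, -0.1, -0.0]
grip_width: 0.0208
t 18.9 tcp [ 0.6296 -0.143   0.0385] yaw 3.95 tilt 0.0128 F [ 0.19 -0.06 -0.02] w 0.0208
shift tool [-0.0048 -0.0031  0.0005]
rot tool [-0.0124 -0.0031  0.0008]
frame xy [ 0.0401 -0.0317] z 0.0385 Ff [ 0.18 -0.07 -0.02]
```

```bash
python3 -m jog '[-0.002,-0.003,0,-0.012,-0.003,0,0,0,-0.01,0,0,0,0,0,-0.02,0,0,0,0,0,-0.04,0,0,0,0,0,-0.04,0,0,0]' |tail -4
python3 -m jog '[-0.03,0,-0.04,0,0,0,-0.03,0,-0.03,0,0,0,-0.02,0,0,0,0,0,0,0,0,0,0,0,0,0,0,0,0,0]' |tail -4
python3 - <<'E'
from h import *
fgo(.037,-.0365,.038)
s=state();a=get_image('wrist');cv2.imwrite('pics/w9.png',a)
for t,z in(('clip_tab',.0485),('clip_pivot',.0225),('plate_mid',.017),('handle_mid',.054)):
    for r in mark_of('wrist',t)[:1]:
        p=ray_z('wrist',r['point'],z,s); d=p[:2]-O; print(t,r,'frame',np.round([d@EX,d@EY],4))
E
```

```text
tcp_pos: [0.6259, -0.1468, 0.1474]
tcp_rot: [0.682, 0.731, -0.001, -0.001]
contact_force: [0.3, -0.2, -0.3]
grip_width: 0.0231
tcp_pos: [0.6378, -0.2269, 0.2321]
tcp_rot: [0.681, 0.732, 0.006, 0.009]
contact_force: [-0.1, 0.5, 0.7]
grip_width: 0.0234
t 19.9 tcp [ 0.6378 -0.2269  0.2321] yaw 4.1 tilt 0.0221 F [-0.1   0.49  0.7 ] w 0.0234
shift tool [ 0.0804 -0.0095  0.1935]
rot tool [0.0217 0.0045 0.0034]
frame xy [ 0.0425 -0.116 ] z 0.2321 Ff [-0.07  0.49  0.7 ]
clip_tab {'point': [308.2, 139.1], 'conf': 0.59} frame [ 0.0379 -0.0395]
clip_pivot {'point': [308.6, 168.7], 'conf': 0.92} frame [ 0.0382 -0.0683]
plate_mid {'point': [295.2, 100.6], 'conf': 0.93} frame [ 0.025 -0.002]
handle_mid {'point': [296.9, 89.7], 'conf': 0.83} frame [0.0279 0.003 ]
```

View pics/w9.png

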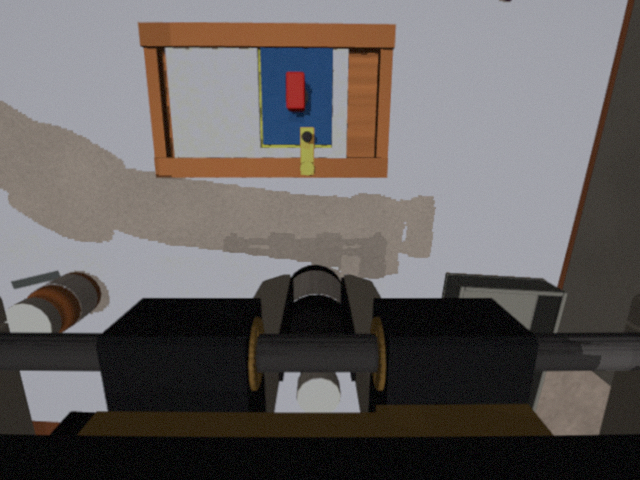

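The clip lies straight across the plate, with its post at (307,136) px and its pivot at (307,168). The plate lies flat and square in the pocket, and the gripper is well clear.

```bash
python3 -m jog '[0,0,0,0,0,0,0,0,0,0,0,0]' |tail -4; python3 -c "
from h import *
print(hand_in(), state()['contact_force'])"
```

```text
tcp_pos: [0.637, -0.224, 0.2293]
tcp_rot: [0.68, 0.734, 0.005, 0.006]
contact_force: [0.5, 1.1, -0.6]
grip_width: 0.0233
the job is handed in; nothing more can be done
the job is handed in; nothing more can be done
```

The printing frame is closed and the job is handed in, at about 20 s of the 62 s allowed. `hand_in` gave no verdict.

- **Plate:** I set it on the near ledge, brought it to the fence and slid it along with 3–5 N of push on the handle. It dropped at frame x ≈ 25 mm, where the wrist picture had put the pocket centre (25.6 mm). A light press afterwards gave about 3.3 N at a height that matches a fully seated plate.
- **Clip:** I swung the brass clip round by its post until it would turn no further, then released it. In the last wrist picture it points straight across the plate, at about 1.56 rad.
- **Last checks:** the picture shows the plate flat and square in the pocket. The gripper was clear, with wrist forces at noise level.

**Hitches and gaps:**
- The first push along the fence stuck, with the wrist reading up to about 9.7 N in total; the plate–frame force itself was not measured. I eased the fence and handle pressure and it then slid.
- While turning the clip, the post crept about 6 mm along the finger pads, so the final angle comes from the picture, not the arm position.
- I did not re-measure the bottles, glassware, brush and pen at the end. No force reading suggested that I had touched them.

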